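Flush the lever espresso machine, then open the descaler and hold its safety cap

TASK

Get the espresso machine ready for descaling. First flush its group: pull the sprung lever all the way down and ease it slowly back up to the top, never letting it fly back. Then open the descaler bottle: push its white safety cap firmly down, twist it anticlockwise while it is down, lift it off, and finish the program still holding the cap upright in the gripper some 5 to 10 cm straight above the open mouth, so that drips fall back in; keep the bottle standing where it is and leave everything else undisturbed.

Things in the scene. Friction and masses are not known exactly. Their poses are not given: they have to be found in the camera images.
- machine: spring-lever espresso machine, steel with brass trim, fixed on the worktop right of the sink, 210 mm deep (its x), 150 mm wide (its y), about 210 mm high without the lever. Origin: centre of its underside; its own -x is its front, from which the lever sticks out; its z is up. Wall units hang 0.64 m above the whole worktop from 0.52 m ahead of the robot on: keep the forearm clear of them.
- lever_hinge (a point): the lever's pivot, on the machine's middle plane 200 mm above the worktop; the hinge axis is level, along the machine's y.
- lever_grip (a point): middle of the lever's black handle, 165 mm from lever_hinge. The handle is a round bar in line with the lever, 26 mm thick, 47 mm long either side of this point. Its x points along the lever to the pivot, y level across it. At rest the lever slopes up 24 degrees from the pivot (this point 267 mm above the worktop); right down, 26 degrees below level (128 mm). Nothing stands under it.
- lever (a joint): angle of the lever: 0 rad = at rest at the top, 0.87 rad = pulled fully down (end stop). A strong spring drives it back to 0: at the handle it takes about 7 N at the top and 14 N at the bottom. Let go, it flies up; eased up in about 2 s or more it is safe.
- bottle: blue round descaler bottle, loose, full (0.9 kg), 76 mm diameter, left of the sink. Origin: centre of its underside, z up. The shoulder ends 113 mm above the origin; from there a 31 mm diameter neck rises to the mouth at 143 mm.
- cap: white ribbed push-and-turn safety cap on the bottle, 56 mm diameter over its ribs, 33 mm high. Origin: centre of its lower edge, 124 mm above the bottle's origin when closed; z up. Three lugs inside it are caught under three lugs on the neck; a spring in the cap keeps them caught. Without a push the cap only turns the bottle with it; clockwise it is blocked.
- cap_top (a point): centre of the cap's flat top, 157 mm above the bottle's origin when closed. To open: push the cap down at least 4.5 mm (it stops at about 9 mm; the push grows from 4 N to about 11 N), keep it pushed and turn it 45 to 75 degrees anticlockwise seen from above (60 is best; under 36 it stays caught), then lift straight up.
- mug: blue and white mug, 78 mm diameter, 92 mm high, handle to one side, on the drip tray under the machine's group; leave it. Origin: under the middle of mug and handle.
- spice_jar: spice jar with a green label and black lid, 40 mm diameter, 105 mm high, behind the bottle; leave it.
- salt: glass salt shaker with grey top, 44 mm diameter, 90 mm high, behind the bottle; leave it.
- plug: black rubber sink plug with a ring, 51 mm, in front of the sink; leave it.
- garlic: garlic bulb, 53 mm, on the worktop's right front; leave it.
Mind the look-alikes: they are no part of the job. What is shaped like the cap but pink is not meant.

How it is judged:
By the outcome, as a careful person would: the job done as asked, in the order asked, and still so for the second after the job is handed in, while the arm keeps its last pose, push and grip.
It also fails if it takes over 72 s, if anything falls off the work surface, if the arm or the gripper's body presses on something with over 40 N, if the wrist force passes 120 N, or if a joint passes its speed limit or range.

ROBOT

A 7-joint arm with a two-finger parallel gripper is mounted at the origin on a cart in front of the work surface, level with it; the furniture and walls round the work are solid. World frame = base frame: x ahead of the robot, y to its left, z up, the work surface at z = 0. Lengths are in m, angles in rad, forces in N, time in s.
With the tool pointing down it reaches from about 0.35 to 0.9 m from the base axis. Payload 8.1 kg.
Tool frame: the origin (TCP) lies on the front face of the gripper's body, between the roots of the fingers; the fingertips stand 66 mm ahead of it and the grasp point (between the pads) lies 47 mm ahead of it (arm.finger_overhang is the distance from the TCP to the fingertips, in m); z points along the fingers, y is the line along which they close (so a half turn about z gives the same grasp; the last joint's range is limited). The gripper opens to 92 mm and grips with 3 to 60 N. Pads are 19 mm wide; open, the fingers measure 130 mm over their backs; the gripper's body (75 mm by 190 mm) begins 47 mm behind the grasp point.
Start: joints at [1.146, 0.434, 0.025, 1.573, -0.012, 1.134, -0.075], TCP at [0.198, -0.593, 0.292] pointing down, gripper open.
Joint ranges: [-2.62, 2.62], [-0.44, 2.09], [-1.27, 1.32], [0.08, 2.57], [-1.32, 4.46], [0.12, 2], [-2.74, 2.74]. Speed limits (rad/s): [2.22, 2.22, 3.01, 3.01, 3.14, 3.14, 3.14].

INTERFACE

Orientations are given as a rotation vector (axis times angle).
In Python, from cell import readout, cams, workorder, spotter, arm gives the robot as it stands.
- The arm moves only by the tool hand_motion, called after "Call:" as name(argument=value, ...) on one line, values as JSON. Schema: {"type":"object","properties":{"increments":{"type":"object","properties":{"offsets":{"type":"array","items":{"type":"array","items":{"type":"number"},"minItems":5,"maxItems":5},"minItems":1,"maxItems":10}},"additionalProperties":false,"required":["offsets"]},"clamp_n":{"type":"number"},"only":{"type":"string"},"quiet":{"type":"boolean"},"lines":{"type":"string"}},"required":["increments"],"additionalProperties":false}. increments is an object whose key "offsets" holds a list of rows, 1 to 10 of them, each of 5 numbers: dx, dy, dz in shares of the most that a row can go, 1 being 50 mm, then a turn about the tool's z in normalised numbers (1 is pi/2 rad), then the opening from 0.0 (shut) to 1.0 (fully open); each row shifts and turns the commanded pose from where the row before left it, along the tool's axes as they then stand; what a row does not reach is not made up. A row lasts 1/10 s, in which the tool goes at most 0.05 m and 0.15 rad, less where a joint would pass 70% of its speed; a pose out of reach is approached as far as the arm can. The fingers move at their own pace and stop on an object; clamp_n is the grip in N (left out, the last holds). Time passes only in rows, so rows that do not move let the fingers close. The tool returns the time, the measured TCP pose, the force, the opening and the grip force at its end. only (a regular expression) keeps the lines of the reply that match it, lines (a string "A,B") keeps lines A to B, and quiet returns only ok. Shift and turn numbers lie between -1 and 1, and a call with a number outside is refused. Input that does not fit is refused with a message, and nothing moves.
- readout.observe(): the state, without advancing time (a new reading comes with each control period).
- cams.get_image(name): name is "scene" or "top" or "wrist"; returns a dict with "image" (480x640x3 uint8, blue, green, red), "fx", "fy", "cx", "cy" (pixels), "cam_to_world" (4x4, takes a point from camera to world coordinates); the wrist camera has in their place "mount" (4x4, takes a point from camera to tool coordinates, whose origin is the TCP and whose axes are the flange's). Camera axes: x right, y down, z forward; pixel columns grow to the right and rows downward; lengths in m; the calibration is good to about 2 mm. A picture is of the moment at which its call begins: read the wrist's pose just before it. There is no depth.
- workorder.sign_off(): hands the job in; it is judged then, once.
Trained networks look in a picture, given as the dict that the camera call returned (one of the last four; its "shot" number tells which), for a name from the list of things; names that differ only in an ending like _2 or _b are one class to them, and where a whole thing is asked for, a point or a joint stands for the part that bears it (a point fixed in the world has none). Each returns a list of dicts, best first, with "score" (0 to 1); they miss things now and then, are a little off and sometimes report something else, mostly with a low value. They report only what shows in the picture. A call takes as long as a camera call. They do not tell look-alikes from the thing itself.
- spotter.boxes_of(picture, name): "centre" ([x, y, z] in m, in the coordinates of the camera as it stood for that picture, good to about 4 mm: the middle of the surface that is visible of it).
The state is a dict: "clock": time; "joints": joint angles; "dq": joint speeds; "joint_efforts": joint torques, N m; "position": TCP position; "ee_rot": TCP orientation; "force": force on the tool from outside, world axes, zero at the start; "ft_torque": the same for the moment, N m; "width": opening from 0.0 (shut) to 1.0 (fully open); "gripper_force": force on a finger pad.
Only numpy, scipy, OpenCV 4.12 (cv2) and the standard library are available. Lean on these libraries where they do the work, as an engineer would, in place of code of your own. Each camera call takes 0.05 s, during which the arm holds its last target. There are 200 camera calls.

## Working session

There is one attempt and no reset: what is moved stays moved. The work goes in short steps, Python scripts to look and compute and a tool call to move; the robot and the scene stay as the last step left them, time stands still between calls to the robot, and variables do not carry over. Pictures are saved under pics/ and viewed, at most 10 in all, crops included, and the job is handed in when it is done.

```bash
mkdir -p pics; ls; cat > h.py <<'E'
import numpy as np,cv2
from scipy.spatial.transform import Rotation as R
from cell import readout,cams,workorder,spotter,arm
def st():
    s=readout.observe(); return s,np.array(s["position"]),R.from_rotvec(s["ee_rot"]).as_matrix()
def shot(n):
    s,p,r=st(); d=cams.get_image(n)
    if n=="wrist":
        T=np.eye(4);T[:3,:3]=r;T[:3,3]=p;M=T@np.array(d["mount"])
    else: M=np.array(d["cam_to_world"])
    return d,M
def find(d,M,name,k=3):
    o=[]
    for b in spotter.boxes_of(d,name)[:k]:
        c=np.array(b["centre"]);w=M[:3,:3]@c+M[:3,3]
        px=(d["fx"]*c[0]/c[2]+d["cx"],d["fy"]*c[1]/c[2]+d["cy"])
        o.append((round(b["score"],2),w.round(4).tolist(),[int(v) for v in px]))
    return o
def proj(d,M,w):
    c=np.linalg.inv(M)@np.append(w,1);return d["fx"]*c[0]/c[2]+d["cx"],d["fy"]*c[1]/c[2]+d["cy"]
E
python3 - <<'E'
from h import *
for n in("scene","top"):
    d,M=shot(n);cv2.imwrite(f"pics/{n}1.png",d["image"]);print(n,M[:3,3].round(2))
    for k in("machine","lever_grip","lever","bottle","cap","mug","spice_jar","salt","plug"):print(k,find(d,M,k))
s,p,r=st();print(s["clock"],p,r.round(2).tolist())
E
```

```text
pics
scene [-0.17  0.62  0.84]
machine [(0.85, [0.5562, -0.3016, 0.1234], [352, 225]), (0.36, [0.6343, 0.2609, 0.0714], [181, 317]), (0.26, [0.4234, 0.2941, 0.156], [216, 344])]
lever_grip [(0.9, [0.3903, -0.2467, 0.264], [391, 210])]
lever [(0.74, [0.39, -0.2437, 0.2672], [390, 209])]
bottle [(0.74, [0.4075, 0.306, 0.0763], [220, 377])]
cap [(0.9, [0.4268, 0.3006, 0.1614], [212, 343]), (0.56, [0.4132, 0.1754, 0.0336], [267, 356])]
mug [(0.97, [0.5108, -0.294, 0.0786], [361, 244])]
spice_jar [(0.56, [0.6342, 0.2583, 0.0697], [182, 317])]
salt [(0.59, [0.6411, 0.3433, 0.0481], [151, 339]), (0.39, [0.5105, -0.2917, 0.0752], [361, 245])]
plug [(0.59, [0.3959, -0.0118, 0.0209], [326, 323])]
top [-0.52  0.13  1.53]
machine [(0.6, [0.5618, -0.2982, 0.1548], [378, 227])]
lever_grip [(0.54, [0.3928, -0.2579, 0.2707], [385, 249])]
lever []
bottle [(0.81, [0.4065, 0.2868, 0.0787], [193, 325]), (0.31, [0.6349, 0.2497, 0.0777], [197, 260])]
cap [(0.7, [0.4249, 0.2926, 0.157], [185, 305]), (0.67, [0.4138, 0.1653, 0.0346], [237, 322]), (0.63, [0.3945, -0.2546, 0.2685], [384, 249])]
mug [(0.65, [0.5108, -0.3001, 0.0748], [382, 256])]
spice_jar [(0.83, [0.6353, 0.2491, 0.0753], [197, 260]), (0.44, [0.3969, -0.0191, 0.0157], [301, 317])]
salt [(0.55, [0.6448, 0.3338, 0.0565], [170, 267])]
plug [(0.65, [0.3978, -0.0173, 0.0175], [300, 317])]
1.0 [ 0.19763689 -0.59293432  0.29225896] [[0.95, 0.32, -0.0], [0.32, -0.95, -0.0], [-0.0, 0.0, -1.0]]
```

View pics/scene1.png

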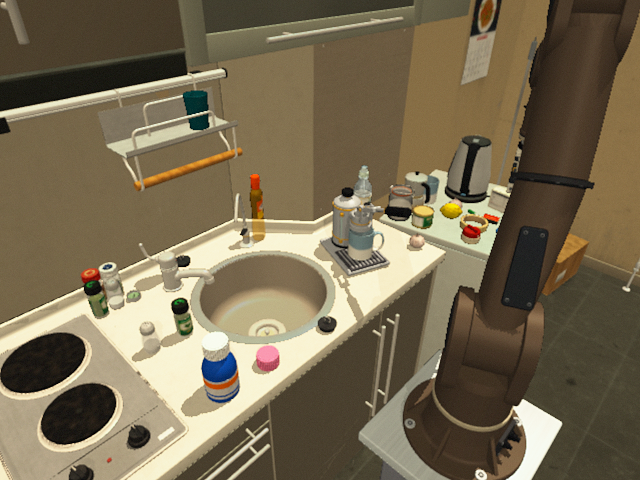

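View pics/top1.png

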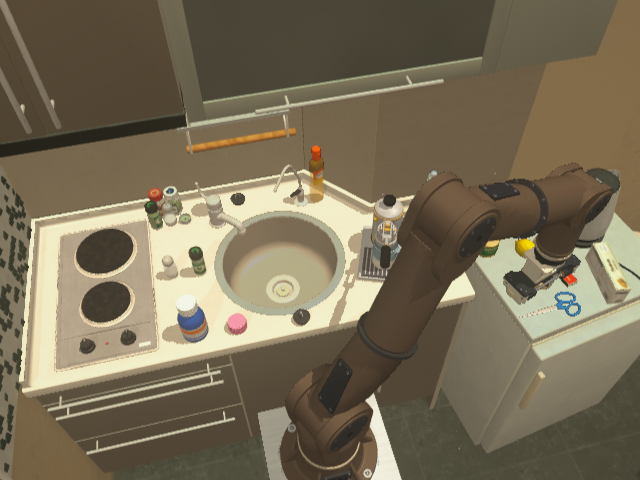

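Scene: white-capped bottle at (220,375), the pink look-alike at (268,357), machine at (352,230). Top: black lever handle at (385,255). I'll move closer for the wrist view.

Careful with the scale: shifts go in shares of 50 mm and turns go in shares of pi/2 rad. That gives: -0.045 m is -0.9, -0.036 m is -0.72, 0.15 rad / 1.5708 = 0.0955.

Call:
hand_motion(increments={"offsets":[[0, 0, -0.9, 0, 1], [0, 0, -0.9, 0, 1], [0.6, -0.72, -0.14, 0, 1], [0.6, -0.72, -0.14, 0, 1], [0.6, -0.72, -0.14, 0, 1], [0.6, -0.72, -0.14, 0, 1], [0.6, -0.72, -0.14, 0, 1], [0.6, -0.72, -0.14, 0, 1], [0, 0, 0, 0.0955, 1], [0, 0, 0, 0.0955, 1]]}, clamp_n=30)

```text
clock: 2.0
position: [0.3008, -0.3297, 0.425]
ee_rot: [3.14, 0.03, 0.002]
force: [-0.7, -0.7, 1.0]
width: 0.997
gripper_force: 0.0
```

Call:
hand_motion(increments={"offsets":[[0, 0, 0, 0.0955, 1], [0, 0, 0, 0.0955, 1], [0, 0, 0, 0, 1]]})

```text
clock: 2.3
position: [0.3001, -0.331, 0.4244]
ee_rot: [3.11, -0.439, 0.0]
force: [-0.3, 0.2, -0.8]
width: 0.999
gripper_force: 0.0
```

```bash
python3 - <<'E'
from h import *
d,M=shot("wrist");cv2.imwrite("pics/w1.png",d["image"]);print(M.round(3))
for k in("machine","lever_grip","lever","mug"):print(k,find(d,M,k))
for n in("scene","top"):
    d,M=shot(n)
    for k in("lever_grip","machine"):print(n,k,find(d,M,k))
s,p,r=st();print(s["clock"],p,r.round(3).tolist())
E
```

```text
[[-0.278 -0.92  -0.278  0.376]
 [-0.961  0.266  0.08  -0.353]
 [ 0.001  0.289 -0.957  0.517]
 [ 0.     0.     0.     1.   ]]
machine [(0.69, [0.4264, -0.2701, 0.2491], [171, 79])]
lever_grip [(0.74, [0.3918, -0.2624, 0.2637], [172, 136])]
lever [(0.72, [0.3893, -0.259, 0.2684], [166, 142])]
mug [(0.62, [0.4978, -0.3224, 0.0758], [254, 8])]
scene lever_grip [(0.66, [0.3882, -0.2503, 0.2646], [392, 210]), (0.65, [0.5121, -0.292, 0.0787], [361, 244])]
scene machine [(0.89, [0.5567, -0.3052, 0.1241], [353, 224])]
top lever_grip []
top machine [(0.47, [0.4739, -0.3544, 0.0172], [401, 273])]
2.85 [ 0.30009779 -0.33111976  0.42421359] [[0.962, -0.274, -0.0], [-0.274, -0.962, -0.0], [-0.0, 0.0, -1.0]]
```

View pics/w1.png

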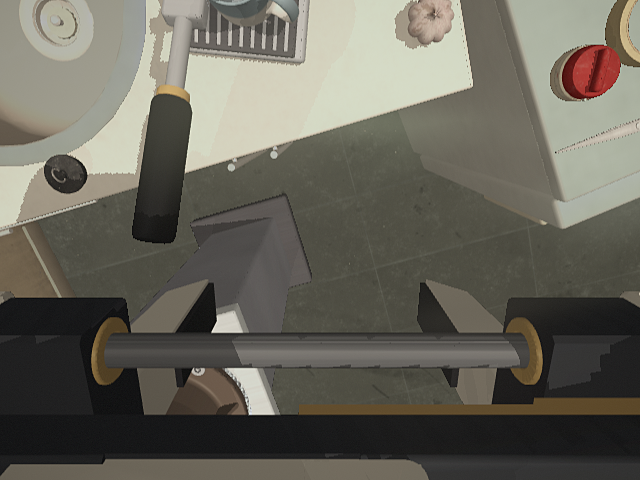

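The wrist view shows the black handle running from (173,92), its inner end, to (156,228), its outer end. The tray's front edge runs from (190,50) to (302,62).

```bash
python3 - <<'E'
from h import *
d,M=shot("wrist")
def at(px,z):
    v=M[:3,:3]@np.array([(px[0]-d["cx"])/d["fx"],(px[1]-d["cy"])/d["fy"],1]);return M[:3,3]+v*(z-M[2,3])/v[2]
a=at((173,92),.248);b=at((156,228),.288);print(a,b,np.degrees(np.arctan2(*(a-b)[1::-1])),np.linalg.norm(a-b))
p=at((190,50),.02);q=at((302,62),.02);print(np.degrees(np.arctan2(*(q-p)[1::-1]))+90)
print(at((165,158),.267))
E
```

```text
[ 0.41896176 -0.26746701  0.248     ] [ 0.34222289 -0.24034517  0.288     ] -19.46495186997779 0.09068875041281632
-21.58050370387049
[ 0.38053558 -0.25364406  0.267     ]
```

In the tool's units: -0.05 m is -1, 0.025 m is 0.5, 0.063 rad / 1.5708 = 0.0401.

Call:
hand_motion(increments={"offsets":[[0, 0, 0, 0.0401, 1], [0.5, -1, 0, 0, 1], [0.49, -1, 0, 0, 1], [0, 0, 0.4, 0, 1], [0, 0, 0, 0, 1]]})

```text
clock: 3.4
position: [0.3718, -0.2603, 0.4024]
ee_rot: [-3.096, 0.529, 0.005]
force: [-1.9, 0.3, -1.1]
width: 1.002
gripper_force: 0.0
```

```bash
python3 - <<'E'
from h import *
d,M=shot("wrist");cv2.imwrite("pics/w2.png",d["image"])
for k in("lever_grip","lever"):print(k,find(d,M,k))
s,p,r=st();print(s["clock"],p,r.round(3).tolist())
E
```

```text
lever_grip [(0.92, [0.4006, -0.2612, 0.2612], [302, 206])]
lever [(0.71, [0.4033, -0.2604, 0.2607], [299, 202])]
3.55 [ 0.37130498 -0.26246691  0.40472759] [[0.942, -0.336, -0.0], [-0.336, -0.942, -0.0], [0.0, 0.0, -1.0]]
```

View pics/w2.png

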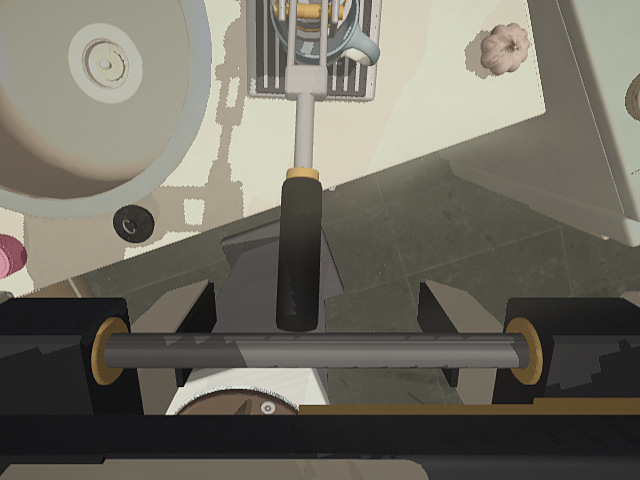

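The handle now runs from (302,178) to (297,322), aligned with the tool and a little left of centre.

```bash
python3 - <<'E'
from h import *
d,M=shot("wrist");s,p,r=st()
def at(px,z):
    v=M[:3,:3]@np.array([(px[0]-d["cx"])/d["fx"],(px[1]-d["cy"])/d["fy"],1]);return M[:3,3]+v*(z-M[2,3])/v[2]
a=at((302,180),.248);b=at((297,316),.288);print(a,b,np.degrees(np.arctan2(*(a-b)[1::-1])),np.linalg.norm(a-b))
m=(a+b)/2;print(m,p,r.T@(m-p))
E
```

```text
[ 0.41407251 -0.26785799  0.248     ] [ 0.34299352 -0.2398017   0.288     ] -21.540134743033303 0.08625183444936964
[ 0.37853301 -0.25382984  0.268     ] [ 0.37138919 -0.26254287  0.40494724] [ 0.00370294 -0.0106776   0.13694442]
```

In the tool's units: 0.03 m is 0.6, -0.0105 m is -0.21, 0.02 rad / 1.5708 = 0.0127.

Call:
hand_motion(increments={"offsets":[[0.06, -0.21, 0, 0.0127, 1], [0, 0, 0.6, 0, 1], [0, 0, 0.6, 0, 1], [0, 0, 0.56, 0, 1], [0, 0, 0, 0, 1], [0, 0, 0, 0, 0], [0, 0, 0, 0, 0], [0, 0, 0, 0, 0], [0, 0, 0, 0, 0], [0, 0, 0, 0, 0]]}, clamp_n=35)

```text
clock: 4.6
position: [0.3785, -0.2527, 0.3168]
ee_rot: [3.09, -0.564, 0.002]
force: [0.4, 0.3, -0.3]
width: 0.615
gripper_force: 0.0
```

```bash
python3 -c "
from h import *
s,p,r=st();print(s['clock'],p,s['force'],s['width'],s['gripper_force'],s['joints'])"
```

```text
4.6 [ 0.37848233 -0.25271824  0.31681603] [ 0.3617301   0.32118307 -0.29896748] 0.6151119818286279 0.0 [ 0.66740245  0.14914259 -0.2221187   1.91544434  0.03730998  1.07982862
 -1.50196495]
```

Call:
hand_motion(increments={"offsets":[[0, 0, 0, 0, 0], [0, 0, 0, 0, 0], [0, 0, 0, 0, 0], [0, 0, 0, 0, 0], [0, 0, 0, 0, 0], [0, 0, 0, 0, 0]]}, clamp_n=35)

```text
clock: 5.2
position: [0.3787, -0.2515, 0.3162]
ee_rot: [-3.089, 0.563, 0.0]
force: [0.5, 5.0, 1.2]
width: 0.276
gripper_force: 35.0
```

```bash
python3 -c "
from h import *
s,p,r=st();print(s['clock'],p,s['force'],s['width'],s['gripper_force'])
c=p.copy();c[2]-=.047
# hinge: along lever dir yaw -20.5, at z .200
t=np.arcsin((c[2]-.2)/.165);print(np.degrees(t))
"
```

```text
5.2 [ 0.3786749  -0.25146656  0.31617384] [0.52338583 4.97236831 1.19274562] 0.2761580390104951 35.00249683856964
24.78632510956681
```

In the tool's units: 0.0073 m is 0.146, 0.0072 m is 0.144.

Call:
hand_motion(increments={"offsets":[[-0.054, -0.02, 0.136, 0, 0], [-0.054, 0, 0.136, 0, 0], [-0.042, 0, 0.14, 0, 0], [-0.042, 0, 0.14, 0, 0], [-0.03, 0, 0.144, 0, 0], [-0.03, 0, 0.144, 0, 0], [-0.016, 0, 0.144, 0, 0], [-0.016, 0, 0.144, 0, 0], [-0.004, 0, 0.146, 0, 0], [-0.004, 0, 0.146, 0, 0]]}, clamp_n=45)

```text
clock: 6.2
position: [0.3657, -0.2463, 0.246]
ee_rot: [3.09, -0.564, 0.003]
force: [-1.1, 4.0, 11.8]
width: 0.269
gripper_force: 45.0
```

```bash
python3 -c "
from h import *
d,M=shot('wrist')
for k in ('lever_grip','lever'):print(find(d,M,k))"
```

```text
[(0.63, [0.4135, -0.2689, 0.2023], [328, 197])]
[(0.77, [0.4107, -0.2673, 0.2056], [327, 207])]
```

In the tool's units: 0.0073 m is 0.146, 0.0072 m is 0.144.

Call:
hand_motion(increments={"offsets":[[0.008, -0.02, 0.146, 0, 0], [0.01, 0, 0.146, 0, 0], [0.022, 0, 0.146, 0, 0], [0.022, 0, 0.144, 0, 0], [0.034, 0, 0.142, 0, 0], [0.034, 0, 0.142, 0, 0], [0.046, 0, 0.14, 0, 0], [0.046, 0, 0.138, 0, 0], [0.058, 0, 0.134, 0, 0], [0.058, 0, 0.134, 0, 0]]}, clamp_n=45)

```text
clock: 7.35
position: [0.3814, -0.2523, 0.1755]
ee_rot: [3.089, -0.566, 0.002]
force: [-14.3, 5.9, 48.8]
width: 0.274
gripper_force: 45.0
```

Call:
hand_motion(increments={"offsets":[[0, 0, 0.06, 0, 0], [0, 0, 0, 0, 0]]})

```text
clock: 7.55
position: [0.3821, -0.2526, 0.1743]
ee_rot: [3.088, -0.565, 0.004]
force: [-9.4, 2.9, 39.6]
width: 0.272
gripper_force: 45.0
```

```bash
python3 - <<'E'
from h import *
d,M=shot("wrist");s,p,r=st();cv2.imwrite("pics/w3.png",d["image"])
for k in("lever_grip","mug"):print(k,find(d,M,k))
d,M=shot("scene")
for k in("lever_grip","lever"):print(k,find(d,M,k))
print(s["clock"],p,s["force"])
E
```

```text
lever_grip [(0.79, [0.4497, -0.276, 0.1671], [308, 150])]
mug [(0.66, [0.4863, -0.3544, 0.0572], [437, 2]), (0.55, [0.4656, -0.2749, 0.1586], [283, 92])]
lever_grip [(0.47, [0.4259, 0.3004, 0.1599], [213, 343])]
lever [(0.7, [0.3728, -0.2487, 0.1417], [392, 251])]
7.6 [ 0.38203246 -0.25256066  0.17428448] [-9.39018303  4.25681437 38.10400498]
```

View pics/w3.png

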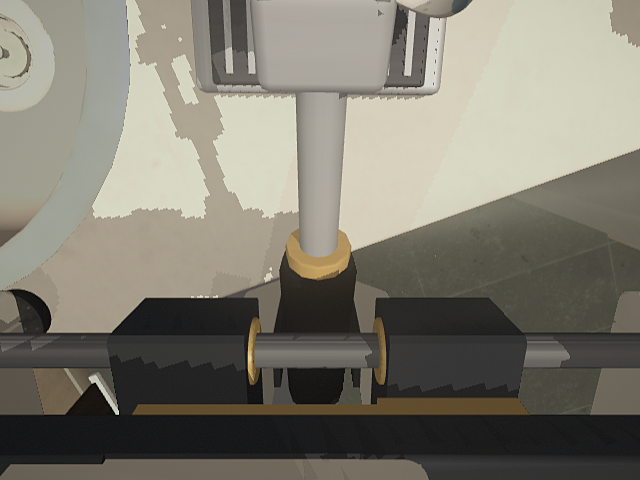

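In the tool's units: -0.0036 m is -0.072, -0.0035 m is -0.07.

Call:
hand_motion(increments={"offsets":[[-0.028, 0, -0.068, 0, 0], [-0.028, 0, -0.068, 0, 0], [-0.028, 0, -0.068, 0, 0], [-0.028, 0, -0.068, 0, 0], [-0.022, 0, -0.07, 0, 0], [-0.022, 0, -0.07, 0, 0], [-0.022, 0, -0.07, 0, 0], [-0.022, 0, -0.07, 0, 0], [-0.018, 0, -0.072, 0, 0], [-0.018, 0, -0.072, 0, 0]]}, clamp_n=45)

```text
clock: 8.85
position: [0.3713, -0.2484, 0.2078]
ee_rot: [3.089, -0.565, 0.005]
force: [0.1, -1.1, 10.0]
width: 0.272
gripper_force: 45.0
```

Call:
hand_motion(increments={"offsets":[[-0.016, 0, -0.072, 0, 0], [-0.016, 0, -0.072, 0, 0], [-0.012, 0, -0.072, 0, 0], [-0.012, 0, -0.072, 0, 0], [-0.01, 0, -0.072, 0, 0], [-0.01, 0, -0.072, 0, 0], [-0.004, 0, -0.072, 0, 0], [-0.004, 0, -0.072, 0, 0], [-0.002, 0, -0.072, 0, 0], [0, 0, -0.072, 0, 0]]})

```text
clock: 9.85
position: [0.3677, -0.247, 0.2439]
ee_rot: [3.089, -0.565, 0.007]
force: [4.1, -1.4, 7.7]
width: 0.27
gripper_force: 45.0
```

In the tool's units: -0.0036 m is -0.072, -0.0035 m is -0.07.

Call:
hand_motion(increments={"offsets":[[0.002, 0, -0.072, 0, 0], [0.004, 0, -0.072, 0, 0], [0.008, 0, -0.072, 0, 0], [0.008, 0, -0.072, 0, 0], [0.014, 0, -0.072, 0, 0], [0.014, 0, -0.072, 0, 0], [0.016, 0, -0.072, 0, 0], [0.016, 0, -0.072, 0, 0], [0.02, 0, -0.07, 0, 0], [0.02, 0, -0.07, 0, 0]]}, clamp_n=45)

```text
clock: 10.85
position: [0.3724, -0.2488, 0.2791]
ee_rot: [3.089, -0.565, 0.003]
force: [0.2, -1.8, 4.6]
width: 0.272
gripper_force: 45.0
```

Call:
hand_motion(increments={"offsets":[[0.02, 0, -0.07, 0, 0], [0.022, 0, -0.07, 0, 0], [0.024, 0, -0.07, 0, 0], [0.026, 0, -0.068, 0, 0], [0.028, 0, -0.068, 0, 0], [0.028, 0, -0.068, 0, 0], [0.028, 0, -0.06, 0, 0], [0.02, 0, -0.06, 0, 0], [0, 0, 0, 0, 0]]})

```text
clock: 11.75
position: [0.3809, -0.2521, 0.3046]
ee_rot: [3.09, -0.565, -0.0]
force: [1.6, -7.4, -0.3]
width: 0.271
gripper_force: 45.0
```

In the tool's units: -0.002 m is -0.04, 0.0008 m is 0.016.

Call:
hand_motion(increments={"offsets":[[0.016, 0, -0.04, 0, 0], [0.016, 0, -0.04, 0, 0], [0.016, 0, -0.04, 0, 0], [0, 0, 0, 0, 0]]})

```text
clock: 12.15
position: [0.3812, -0.2522, 0.3061]
ee_rot: [-3.088, 0.565, 0.011]
force: [9.6, -10.8, -39.8]
width: 0.27
gripper_force: 45.0
```

```bash
python3 - <<'E'
from h import *
s,p,r=st();print(s["clock"],p,s["force"])
d,M=shot("wrist");cv2.imwrite("pics/w4.png",d["image"]);print(find(d,M,"lever_grip"))
d,M=shot("scene");print(find(d,M,"lever_grip"))
E
```

```text
12.15 [ 0.38120006 -0.25224626  0.3061372 ] [  9.58049552 -10.79077683 -39.84354565]
[(0.88, [0.4151, -0.2685, 0.2517], [324, 228])]
[(0.66, [0.3634, -0.2397, 0.2747], [398, 211]), (0.35, [0.4238, 0.2946, 0.16], [216, 342])]
```

View pics/w4.png

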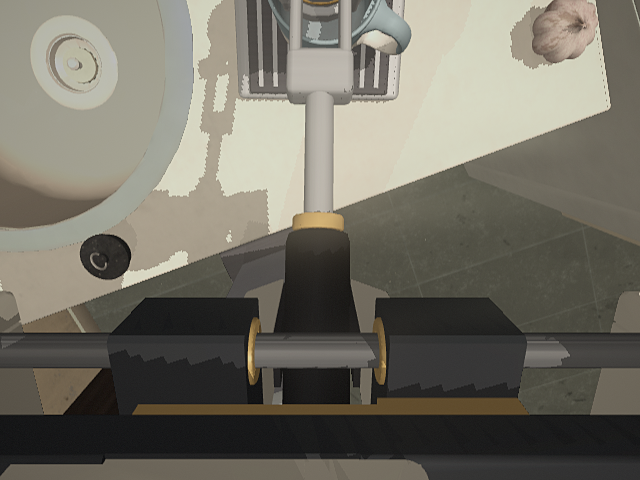

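The lever is at its top stop, with the arm pulling against it. I'll unload, release and lift clear.

In the tool's units: 0.003 m is 0.06, 0.001 m is 0.02.

Call:
hand_motion(increments={"offsets":[[0, 0, 0.06, 0, 0], [0, 0, 0.02, 0, 0], [0, 0, 0, 0, 0]]})

```text
clock: 12.65
position: [0.381, -0.2522, 0.3053]
ee_rot: [-3.089, 0.566, 0.009]
force: [-4.2, -4.3, -4.3]
width: 0.269
gripper_force: 45.0
```

Call:
hand_motion(increments={"offsets":[[0, 0, 0, 0, 0.5], [0, 0, 0, 0, 1], [0, 0, 0, 0, 1], [0, 0, 0, 0, 1], [0, 0, 0, 0, 1], [0, 0, 0, 0, 1], [0, 0, -0.6, 0, 1], [0, 0, -0.8, 0, 1], [0, 0, -0.8, 0, 1], [0, 0, 0, 0, 1]]})

```text
clock: 13.65
position: [0.3849, -0.253, 0.4221]
ee_rot: [3.088, -0.564, 0.013]
force: [-0.1, -0.0, -0.3]
width: 0.996
gripper_force: 0.0
```

```bash
python3 - <<'E'
from h import *
for n in("wrist","scene","top"):
    d,M=shot(n);print(n,find(d,M,"lever_grip"))
    if n!="wrist":
        for k in("cap","bottle","cap_top"):print(k,find(d,M,k))
s,p,r=st();print(s["clock"],p,s["joints"],r.round(3).tolist())
E
```

```text
wrist [(0.73, [0.4037, -0.2603, 0.256], [316, 211])]
scene [(0.58, [0.3878, -0.2484, 0.2663], [392, 209]), (0.36, [0.3978, -0.0113, 0.0184], [325, 323]), (0.21, [0.423, 0.2967, 0.1551], [215, 345])]
cap [(0.88, [0.4138, 0.1763, 0.0315], [266, 356]), (0.57, [0.4257, 0.3021, 0.1587], [212, 344]), (0.51, [0.4093, 0.3049, 0.0736], [220, 377])]
bottle [(0.63, [0.4055, 0.3072, 0.077], [220, 378])]
cap_top [(0.58, [0.4081, 0.1721, 0.0359], [269, 355])]
top [(0.34, [0.4213, 0.2902, 0.1575], [186, 306])]
cap [(0.73, [0.412, 0.1678, 0.035], [237, 323]), (0.7, [0.4271, 0.2898, 0.1566], [186, 304])]
bottle [(0.87, [0.4037, 0.2883, 0.0749], [193, 327])]
cap_top [(0.92, [0.4163, 0.169, 0.0358], [236, 321]), (0.88, [0.4244, 0.2926, 0.1589], [185, 305]), (0.38, [0.4872, -0.3635, 0.0188], [403, 269])]
14.25 [ 0.38313311 -0.25231799  0.41664442] [ 0.665679    0.08866954 -0.21769473  1.73383137  0.01970768  1.32169739
 -1.48813678] [[0.935, -0.353, -0.0], [-0.353, -0.935, 0.0], [-0.0, -0.0, -1.0]]
```

In the tool's units: -0.15 rad / 1.5708 = -0.0955.

Call:
hand_motion(increments={"offsets":[[0, 0, 0, -0.0955, 1], [0, 0, 0, -0.0955, 1], [0, 0, 0, -0.0955, 1], [0, 0, 0, -0.0955, 1], [0, 0, 0, -0.0955, 1], [0, 0, 0, -0.0955, 1], [0, 0, 0, -0.0955, 1], [0, 0, 0, -0.0955, 1], [0, 0, 0, -0.0955, 1], [0, 0, 0, 0, 1]]})

```text
clock: 15.25
position: [0.3831, -0.2523, 0.4168]
ee_rot: [-2.763, -1.494, 0.0]
force: [-0.7, 0.5, 1.0]
width: 1.0
gripper_force: 0.0
```

Call:
hand_motion(increments={"offsets":[[0.74, -0.4, 0, 0, 1], [0.74, -0.4, 0, 0, 1], [0.74, -0.4, 0, 0, 1], [0.74, -0.4, 0, 0, 1], [0.74, -0.4, 0, 0, 1], [0.74, -0.4, 0, 0, 1], [0.74, -0.4, 0, 0, 1], [0.74, -0.4, 0, 0, 1], [0.74, -0.4, 0, 0, 1], [0.74, -0.4, 0, 0, 1]]})

```text
clock: 16.25
position: [0.4194, 0.1683, 0.4171]
ee_rot: [2.77, 1.482, 0.001]
force: [0.5, 0.2, 0.4]
width: 0.999
gripper_force: 0.0
```

```bash
python3 -c "
from h import *
s,p,r=st();print(s['clock'],p,s['joints'],r.round(3).tolist(),r.T@(np.array([.427,.295,.41])-p))"
```

```text
16.25 [0.41939739 0.16830157 0.41711444] [ 0.18241379  0.13112574 -0.75587687  1.71547479  0.09290639  1.33085931
 -1.17924374] [[0.555, 0.832, 0.001], [0.832, -0.555, -0.0], [0.0, 0.001, -1.0]] [ 0.10963444 -0.06395774  0.00711358]
```

In the tool's units: 0.037 m is 0.74, 0.036 m is 0.72.

Call:
hand_motion(increments={"offsets":[[0.72, -0.42, 0, 0, 1], [0.72, -0.42, 0, 0, 1], [0.74, -0.44, 0, 0, 1], [0, 0, 0.6, 0, 1], [0, 0, 0.6, 0, 1], [0, 0, 0, 0, 1]]})

```text
clock: 16.85
position: [0.4249, 0.2917, 0.3534]
ee_rot: [2.767, 1.485, -0.01]
force: [0.1, -0.6, 0.1]
width: 0.998
gripper_force: 0.0
```

```bash
python3 - <<'E'
from h import *
d,M=shot("wrist");s,p,r=st();cv2.imwrite("pics/w5.png",d["image"]);print(s["clock"],p)
for k in("cap","cap_top","bottle"):print(k,find(d,M,k))
np.save("M5.npy",M);print(d["fx"],d["cx"],d["cy"])
E
```

```text
16.9 [0.42555334 0.2922257  0.35579219]
cap [(0.65, [0.4378, 0.2926, 0.1561], [329, 214]), (0.56, [0.4279, 0.1712, 0.0354], [376, 279])]
cap_top [(0.72, [0.4409, 0.2946, 0.1603], [331, 211]), (0.67, [0.4218, 0.177, 0.0345], [369, 277]), (0.36, [0.4009, -0.0108, 0.0219], [428, 392])]
bottle [(0.88, [0.4504, 0.3114, 0.0971], [328, 174])]
384.8537129255755 316.479504253932 236.95411924964617
```

View pics/w5.png

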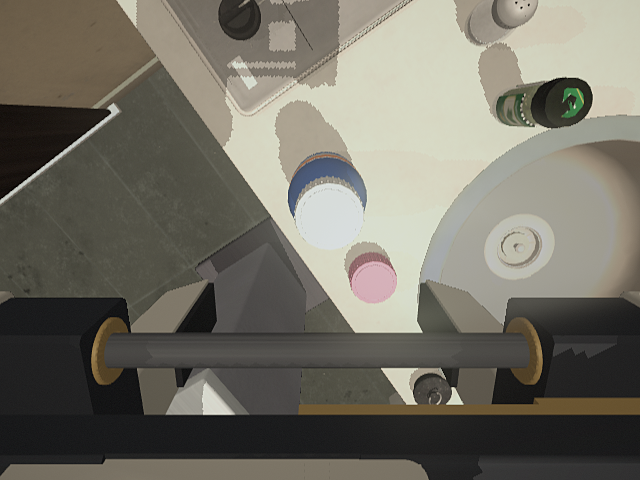

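White cap top: a disc centred near (330,216), with the blue bottle behind it at (328,175). The pink cap is at (373,282). I'll compute the centre.

```bash
python3 - <<'E'
from h import *
d,M=shot("wrist");s,p,r=st()
im=d["image"];m=((im.min(2)>195)).astype(np.uint8)
n,l,stt,c=cv2.connectedComponentsWithStats(m);k=l[218,330];print(stt[k],c[k])
for px in((330,216),c[k]):
    v=M[:3,:3]@np.array([(px[0]-d["cx"])/d["fx"],(px[1]-d["cy"])/d["fy"],1]);w=M[:3,3]+v*(.157-M[2,3])/v[2]
    print(w,r.T@(w-p))
print(p)
E
```

```text
[  294    71   214   261 15977] [383.16379796 200.17531451]
[0.43985923 0.29301309 0.157     ] [0.0066557  0.01101105 0.20164935]
[0.4810934  0.28082077 0.157     ] [0.01921633 0.05213446 0.20172213]
[0.42656585 0.29325478 0.3586215 ]
```

Call:
hand_motion(increments={"offsets":[[0.134, 0.22, 0, 0, 1], [0, 0, 0.9, 0, 1], [0, 0, 0.9, 0, 1], [0, 0, 0, 0, 1]]})

```text
clock: 17.5
position: [0.4383, 0.2899, 0.2628]
ee_rot: [2.765, 1.488, -0.012]
force: [0.5, -0.7, -0.4]
width: 0.998
gripper_force: 0.0
```

```bash
python3 - <<'E'
from h import *
d,M=shot("wrist");s,p,r=st();cv2.imwrite("pics/w6.png",d["image"][150:,150:550]);print(s["clock"],p)
for k in("cap","cap_top","bottle"):print(k,find(d,M,k))
for c in ((.4399,.293,.157),tuple(p[:2])+(.157,)):print(proj(d,M,c))
E
```

```text
17.55 [0.43895623 0.29138009 0.2658337 ]
cap [(0.78, [0.4302, 0.179, 0.0335], [374, 315]), (0.77, [0.4422, 0.2943, 0.155], [317, 256])]
cap_top [(0.88, [0.4403, 0.2959, 0.1594], [312, 258]), (0.55, [0.4299, 0.185, 0.0293], [370, 308])]
bottle [(0.55, [0.4513, 0.3131, 0.0951], [313, 197])]
(np.float64(315.3220692022724), np.float64(261.8844150770212))
(np.float64(315.5184302966483), np.float64(265.0698062520801))
```

View pics/w6.png

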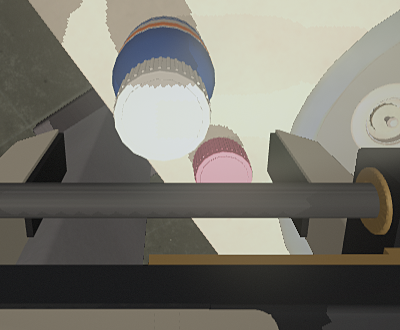

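In the tool's units: 0.03 m is 0.6, -0.002 m is -0.04.

Call:
hand_motion(increments={"offsets":[[0.02, -0.04, 0.4, 0, 1], [0, 0, 0.6, 0, 1], [0, 0, 0.4, 0, 1], [0, 0, 0, 0, 1], [0, 0, 0, 0, 1]]})

```text
clock: 18.2
position: [0.4385, 0.2952, 0.1988]
ee_rot: [-2.765, -1.49, -0.004]
force: [0.3, 0.5, 0.6]
width: 0.997
gripper_force: 0.0
```

```bash
python3 -c "
from h import *
s,p,r=st();print(s['clock'],p,s['force'])"
```

```text
18.2 [0.43852637 0.29524775 0.19880525] [0.3096043  0.50873338 0.57203718]
```

In the tool's units: 0.003 m is 0.06.

Call:
hand_motion(increments={"offsets":[[0, 0, 0.06, 0, 0.8], [0, 0, 0, 0, 0.7], [0, 0, 0, 0, 0.62], [0, 0, 0, 0, 0.5], [0, 0, 0, 0, 0.5], [0, 0, 0, 0, 0.5], [0, 0, 0, 0, 0.5]]}, clamp_n=40)

```text
clock: 18.9
position: [0.4378, 0.2944, 0.1941]
ee_rot: [2.765, 1.49, 0.0]
force: [-1.1, 0.2, 2.9]
width: 0.586
gripper_force: 40.0
```

```bash
python3 -c "
from h import *
s,p,r=st();print(s['clock'],p,s['force'],s['ft_torque'])"
```

```text
18.9 [0.4378264  0.29443427 0.19407286] [-1.06935777  0.15134098  2.93770613] [-0.12310756 -0.02382974  0.04134458]
```

In the tool's units: 0.003 m is 0.06, 0.002 m is 0.04.

Call:
hand_motion(increments={"offsets":[[0, 0, 0.06, 0, 0.5], [0, 0, 0.04, 0, 0.5], [0, 0, 0.04, 0, 0.5], [0, 0, 0.02, 0, 0.5], [0, 0, 0, 0, 0.5]]}, clamp_n=45)

```text
clock: 19.4
position: [0.4379, 0.2946, 0.1863]
ee_rot: [2.765, 1.49, 0.001]
force: [-1.7, -1.6, 10.3]
width: 0.588
gripper_force: 45.0
```

In the tool's units: 0.0005 m is 0.01, -0.105 rad / 1.5708 = -0.0668.

Call:
hand_motion(increments={"offsets":[[0, 0, 0.01, -0.0637, 0.5], [0, 0, 0, -0.0668, 0.5], [0, 0, 0, -0.0668, 0.5], [0, 0, 0, -0.0668, 0.5], [0, 0, 0, -0.0668, 0.5]]}, clamp_n=45)

```text
clock: 19.9
position: [0.4379, 0.2955, 0.1863]
ee_rot: [-2.284, -2.156, -0.003]
force: [-2.3, 0.8, 10.7]
width: 0.584
gripper_force: 45.0
```

Call:
hand_motion(increments={"offsets":[[0, 0, 0, -0.0668, 0.5], [0, 0, 0, -0.0668, 0.5], [0, 0, 0, -0.0668, 0.5], [0, 0, 0, -0.0668, 0.5], [0, 0, 0, -0.0668, 0.5]]})

```text
clock: 20.4
position: [0.4372, 0.2951, 0.186]
ee_rot: [-1.646, -2.675, -0.001]
force: [-4.0, -0.4, 9.7]
width: 0.587
gripper_force: 45.0
```

```bash
python3 -c "
from h import *
s,p,r=st();print(s['clock'],p,s['force'],s['ft_torque'],np.degrees(np.arctan2(r[1,0],r[0,0])))"
```

```text
20.4 [0.4371962  0.29513921 0.18598994] [-4.04958641 -0.42011517  9.65394166] [-0.24336977  0.68454128 -0.04159631] 116.79904233395919
```

In the tool's units: -0.004 m is -0.08, -0.003 m is -0.06.

Call:
hand_motion(increments={"offsets":[[0, 0, 0, 0, 0.5], [0, 0, -0.08, 0, 0.5], [0, 0, -0.08, 0, 0.5], [0, 0, -0.08, 0, 0.5], [0, 0, -0.06, 0, 0.5], [0, 0, 0, 0, 0.5]]})

```text
clock: 21.0
position: [0.4377, 0.2944, 0.2005]
ee_rot: [-1.653, -2.672, 0.0]
force: [-2.0, -0.0, 1.3]
width: 0.584
gripper_force: 45.0
```

```bash
python3 -c "
from h import *
d,M=shot('scene')
for k in('bottle','cap'):print(find(d,M,k))
cv2.imwrite('pics/s2.png',cv2.resize(d['image'][280:430,130:330],None,fx=3,fy=3))"
```

```text
[(0.79, [0.4061, 0.306, 0.0768], [221, 377]), (0.48, [0.4241, 0.2987, 0.1626], [214, 342]), (0.45, [0.554, -0.3022, 0.1269], [353, 224])]
[(0.81, [0.4312, 0.3066, 0.1626], [208, 343]), (0.56, [0.4128, 0.1745, 0.0313], [267, 356])]
```

View pics/s2.png

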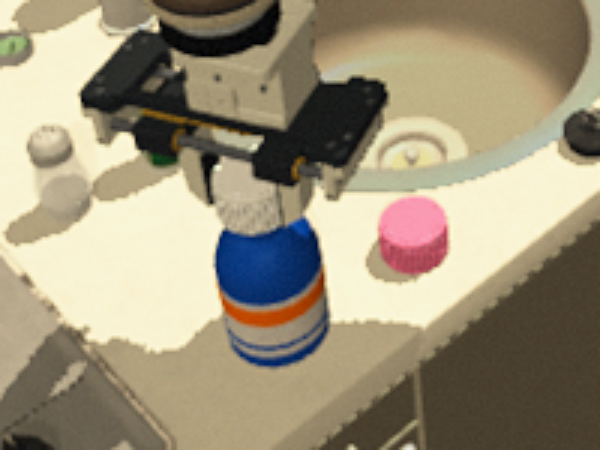

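The bottle is still standing at (270,290) in the crop and the cap is in the fingers. There is no bottle weight on the wrist, so the cap is free.

In the tool's units: -0.015 m is -0.3, -0.012 m is -0.24.

Call:
hand_motion(increments={"offsets":[[0, 0, -0.1, 0, 0.5], [0, 0, -0.2, 0, 0.5], [0, 0, -0.3, 0, 0.5], [0, 0, -0.3, 0, 0.5], [0, 0, -0.3, 0, 0.5], [0, 0, -0.3, 0, 0.5], [0, 0, -0.24, 0, 0.5], [0, 0, 0, 0, 0.5], [0, 0, 0, 0, 0.5]]})

```text
clock: 22.05
position: [0.4378, 0.2942, 0.2874]
ee_rot: [1.653, 2.671, 0.0]
force: [-0.4, 0.4, -0.3]
width: 0.582
gripper_force: 45.0
```

```bash
python3 - <<'E'
from h import *
d,M=shot('scene');s,p,r=st();print(s['clock'],p,s['force'],r[:,2])
for k in('bottle','cap','mug','lever_grip','salt','spice_jar'):print(find(d,M,k))
cv2.imwrite('pics/s3.png',cv2.resize(d['image'][180:430,130:430],None,fx=2.3,fy=2.3))
E
```

```text
22.1 [0.43767201 0.29403952 0.28693864] [-0.94239903 -0.93105367 -1.08950465] [-3.97398168e-04 -6.90227296e-04 -9.99999683e-01]
[(0.97, [0.4097, 0.3, 0.0909], [221, 370])]
[(0.91, [0.4162, 0.1751, 0.0342], [266, 355]), (0.6, [0.4299, 0.3054, 0.2501], [203, 311]), (0.19, [0.3874, -0.243, 0.2661], [391, 210])]
[(0.86, [0.5113, -0.2921, 0.0757], [361, 245])]
[(0.66, [0.3899, -0.2477, 0.264], [391, 210]), (0.21, [0.5531, -0.3009, 0.127], [353, 224])]
[(0.91, [0.6445, 0.3459, 0.0509], [149, 338])]
[(0.71, [0.6337, 0.2608, 0.0642], [181, 319])]
```

View pics/s3.png

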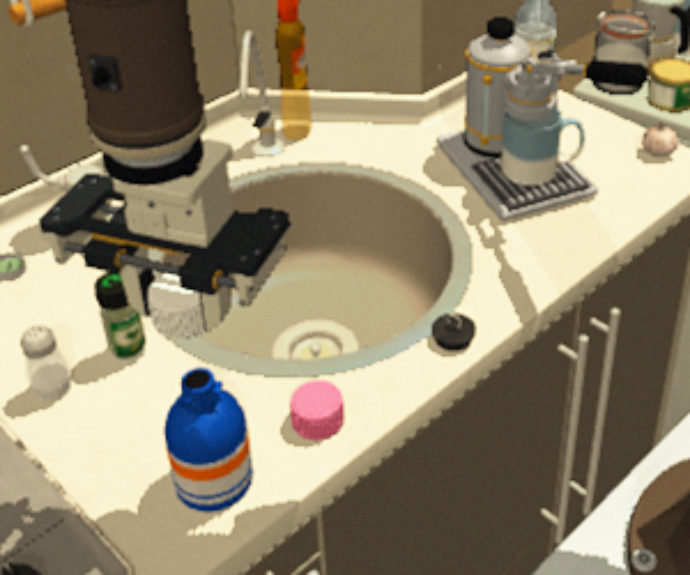

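The bottle stands open, its mouth at (200,380) in the crop. The cap is held upright straight above it, and everything else is in place.

```bash
python3 -c "
from h import *
print(workorder.sign_off())"
```

```text
the job is handed in; nothing more can be done
None
```

The job is handed in at about 22 s of the 72 s allowed: the lever was pulled to its bottom stop and eased back up over about 4 s, and the cap is off and held upright about 7 cm above the mouth of the bottle, which still stands in its place.

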